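# Make up two sampling kits

### The job

Make up the two sampling kits: in the tray, put the squat pot in the wide compartment and the tall bottle in the narrow one; on the board with the clip, stand the jar in the larger cell and the short bottle in the smaller cell, and slide the label plate, front edge first, under the sprung arm so that the arm holds it down, lying flat and straight along the board. Keep all four containers upright throughout, and leave the red sharps bin and the tube rack where they are.

Things in the scene. Friction and masses are not known exactly. Their poses are not given: they have to be found in the camera images.
- squat_pot: Loose upright squat pot, the widest container: a plain cylinder 60 mm in diameter and 44 mm high (white body, blue flat cap of the same diameter), mass about 70 g. Origin: centre of its underside, z up.
- jar: Loose upright jar: a plain cylinder 44 mm in diameter and 78 mm high (white body, blue flat cap of the same diameter), mass about 80 g. Origin: centre of its underside, z up.
- tall_bottle: Loose upright tall slim bottle, the highest container: a plain cylinder 30 mm in diameter and 98 mm high (white body, blue flat cap of the same diameter), mass about 60 g. Origin: centre of its underside, z up.
- short_bottle: Loose upright short slim bottle, the thinnest container: a plain cylinder 24 mm in diameter and 55 mm high (white body, blue flat cap of the same diameter), mass about 30 g. Origin: centre of its underside, z up.
- label_plate: Loose grey plate lying flat, 100 (x) by 54 (y) by 5 mm, 80 g, origin: centre of underside. Grip fin on top: 28 mm along x, 10 mm thick along y, z 5 to 41 mm, centred at x -33, y 0; pinch it across y. Front edge (goes under the arm): x = +50, away from the fin; white paper label before the fin. At the start its +x is within 0.5 rad of world +x (+x of tray and board: within 0.2).
- tray: Fixed steel tray, 120 (x) by 190 (y) mm, floor 5 mm thick, walls and divider 4 mm thick with tops 14 mm above the table. Origin: centre of the underside. Wide compartment: inside x -56 to 56, y -91 to 19 mm, centre (0, -36). Narrow compartment: inside x -56 to 56, y 23 to 91 mm, centre (0, 57).
- clip_board: Fixed steel board, 190 (x) by 164 (y) by 5 mm, origin: centre of underside. Two cells, walls 4 mm, tops at z 14: larger x -17 to 91, smaller x -91 to -21, both y -78 to -6. Lane for the plate: centre line y = 40, open at -x, arm at +x end. Slide the plate along +x on the board, x axes parallel. Plate origin: below x = -40 it is clear of the arm, held well at x = 10, y = 40; hits a stop at x = 26.
- clip_arm (a joint): Sprung arm on the board, 38 mm wide, pointing to the board's -x. Angle in rad: 0 down, grows as its nose lifts, at most 0.6. Board frame, mm: hinge along y at x 80, z 14; round foot at x 34, its underside at z 6.5; from it a ramp rises at 35 degrees to the nose at x 12, z 22. A plate slid along the board lifts it (2 to 4 N) and is pressed down; it then reads about 0.08.
- sharps_bin: Bystander, not to be moved: red sharps bin with a yellow mark, 116 mm in diameter, 165 mm high. Origin: centre of its underside.
- tube_rack: Bystander, not to be moved: white tube rack block with eight grey round wells, 60 (x) by 130 (y) by 55 mm high. Origin: centre of its underside.
Not all that is in view belongs to the job. What is shaped like the jar but yellow is not meant.

How it is judged:
By the outcome, as a careful person would: the job done as asked, in the order asked, and still so for the second after the job is handed in, with the robot touching nothing.
It also fails if it takes over 112 s, if anything falls off the work surface, if the arm or the gripper's body presses on something with over 40 N, if the wrist force passes 120 N, or if a joint passes its speed limit or range.

### The arm

A 6-joint arm with a two-finger parallel gripper is mounted at the origin on the work surface. World frame = base frame: x ahead of the robot, y to its left, z up, the work surface at z = 0. Lengths are in m, angles in rad, forces in N, time in s.
With the tool pointing down it reaches from about 0.425 to 0.95 m from the base axis. Payload 14.7 kg.
Tool frame: the origin (TCP) lies on the centre line of the jaws, within the pads' length; the fingertips stand 19 mm ahead of it and the grasp point (between the pads) is the TCP; z points along the fingers, y is the line along which they close (so a half turn about z gives the same grasp; the last joint's range is limited). The gripper opens to 85 mm and grips with 20 to 120 N. Pads are 22 mm wide; open, the fingers measure 114 mm over their backs; the gripper's body (76 mm by 85 mm) begins 54 mm behind the grasp point. The pads swing forward as they close: fully open they stand 13 mm farther back than shut.
Start: joints at [1.164, 0.48, 1.596, -0, 1.065, -0.047], TCP at [0.229, 0.608, 0.218] pointing down, gripper open.
Joint ranges: [-2.75, 2.75], [-0.82, 2.05], [0.23, 2.67], [-1.56, 4.7], [0.09, 2.69], [-2.92, 2.92]. Speed limits (rad/s): [1.89, 1.89, 2.39, 3.01, 3.01, 3.01].

### API

Orientations are given as a unit quaternion [x, y, z, w].
In Python, from plant import sensors, get_image, camera_info, ticket gives the robot as it stands.
- The arm moves only by the tool drive_tool, never from a script. Its argument "moves" is a list of rows, each a list of 7 numbers: the shift along the tool's x, y, z in m, then the turn, a rotation vector about the tool's x, y, z in degrees, then the opening, from -1 (shut) to 1 (fully open). In form: [[dx, dy, dz, rx, ry, rz, jaw], ...]. A call has exactly 8 rows; each row shifts and turns the commanded pose from where the row before left it, along the tool's axes as they then stand; what a row does not reach is not made up. A row lasts 1/8 s, in which the tool goes at most 62.5 mm and 10.7 degrees, less where a joint would pass 70% of its speed; a pose out of reach is approached as far as the arm can. A call is refused whole if a number of a shift passes 0.0625 or a number of a turn 10.7, either way. A call with a gripper value outside its range is refused whole. The fingers move at their own pace and stop on an object; "grip_force" is the grip in N (left out, the last holds). Time passes only in rows, so rows that do not move let the fingers close, or fill a call up. It gives the time, the measured TCP pose, the force, the opening and the grip force at its end, in the units of the state.
- sensors.read_state(): the state, without advancing time (a new reading comes with each control period).
- get_image(name): name is "side" or "top"; returns (picture, depth): 384x512x3 uint8, blue, green, red; 384x512 float32, m along the optical axis (not along the pixel's ray), 0 where there is no reading.
- camera_info(name): a dict with "camera_matrix" (3x3 intrinsics, pixels), "pose" (4x4, takes a point from camera to world coordinates). Camera axes: x right, y up, looking along -z (the intrinsics and any distortion apply to the point x, -y, -z); pixel columns grow to the right and rows downward; lengths in m; the calibration is good to about 2 mm. A picture is of the moment at which its call begins. camera_info takes no time and is no camera call.
- ticket.finish_job(): hands the job in; it is judged then, once.
The state is a dict: "clock": time; "q": joint angles; "qvel": joint speeds; "tau": joint torques, N m; "tcp_pos": TCP position; "orientation": TCP orientation; "contact_force": force on the tool from outside, world axes, zero at the start; "torque": the same for the moment, N m; "opening": finger opening in m; "gripper_force": force on a finger pad.
Only numpy, scipy, OpenCV 4.12 (cv2) and the standard library are available. Lean on these libraries where they do the work, as an engineer would, in place of code of your own. Each camera call takes 0.05 s, during which the arm holds its last target. There are 200 camera calls.

## Working session

There is one attempt and no reset: what is moved stays moved. The work goes in short steps, Python scripts to look and compute and a tool call to move; the robot and the scene stay as the last step left them, time stands still between calls to the robot, and variables do not carry over. Pictures are saved under pics/ and viewed, at most 14 in all, crops included, and the job is handed in when it is done.

Besides the shell and the picture viewer there is one more tool, called after "Emit:" by a JSON object that holds its "op" and its "data", one argument or row to a line. drive_tool: Moves the arm, as the interface text tells. Its arguments: {"type":"object","properties":{"moves":{"type":"array","items":{"type":"array","items":{"type":"number"}}},"grip_force":{"type":"number"}},"required":["moves"]}

```bash
mkdir -p pics; ls
cat > h.py <<'E'
import numpy as np, cv2, sys
from plant import sensors, get_image, camera_info, ticket
def snap(n,f=None):
    im,d=get_image(n); np.savez(f'pics/{f or n}.npz',im=im,d=d); cv2.imwrite(f'pics/{f or n}.png',im); return im,d
def w(n,u,v,d):
    c=camera_info(n);K=np.array(c['camera_matrix']);T=np.array(c['pose'])
    x=(u-K[0,2])/K[0,0]*d;y=(v-K[1,2])/K[1,1]*d
    return (T@np.stack([x,-y,-d,np.ones_like(d)],0).reshape(4,-1))[:3].T
def cloud(n,d):
    v,u=np.mgrid[:d.shape[0],:d.shape[1]]
    return w(n,u.ravel().astype(float),v.ravel().astype(float),d.ravel().astype(float)).reshape(*d.shape,3)
E
python3 - <<'E'
from h import *
for n in('top','side'):
    im,d=snap(n,n+'0'); c=camera_info(n); print({k:(np.round(v,3).tolist() if not isinstance(v,str) else v) for k,v in c.items()})
    cv2.imwrite(f'pics/{n}0b.png',cv2.resize(im,(800,600)))
print(sensors.read_state())
E
```

```text
pics
{'camera_matrix': [[482.362, 0.0, 260.038], [0.0, 482.362, 193.906], [0.0, 0.0, 1.0]], 'pose': [[-0.027, 0.997, -0.077, 0.385], [-1.0, -0.027, 0.002, -0.025], [0.0, 0.077, 0.997, 1.666], [0.0, 0.0, 0.0, 1.0]]}
{'camera_matrix': [[432.495, 0.0, 257.875], [0.0, 432.495, 188.72], [0.0, 0.0, 1.0]], 'pose': [[0.789, 0.434, -0.434, -0.093], [-0.614, 0.537, -0.579, -0.852], [-0.019, 0.724, 0.69, 0.993], [0.0, 0.0, 0.0, 1.0]]}
{'clock': 0.1, 'q': array([ 1.16440315e+00,  4.80777321e-01,  1.59680912e+00, -3.78351607e-06,
        1.06508488e+00, -4.65827790e-02]), 'qvel': array([ 0.0003829 , -0.00118131, -0.00012764, -0.00020524,  0.00090516,
        0.0006068 ]), 'tau': array([ 2.49094577e-03, -9.52257442e+01, -4.31035888e+01, -2.66251591e-04,
        5.36964362e-03, -9.17442685e-05]), 'tcp_pos': array([0.2286845 , 0.60803988, 0.2177319 ]), 'orientation': array([ 1.78935374e-01,  9.83860682e-01, -5.25931160e-04, -1.19498705e-04]), 'contact_force': array([-1.37974662, -0.07781491,  0.7891474 ]), 'torque': array([-0.07720654,  0.05522409,  0.01294046]), 'gripper_force': 0.0, 'opening': 0.08528572322264873}
```

View pics/top0b.png

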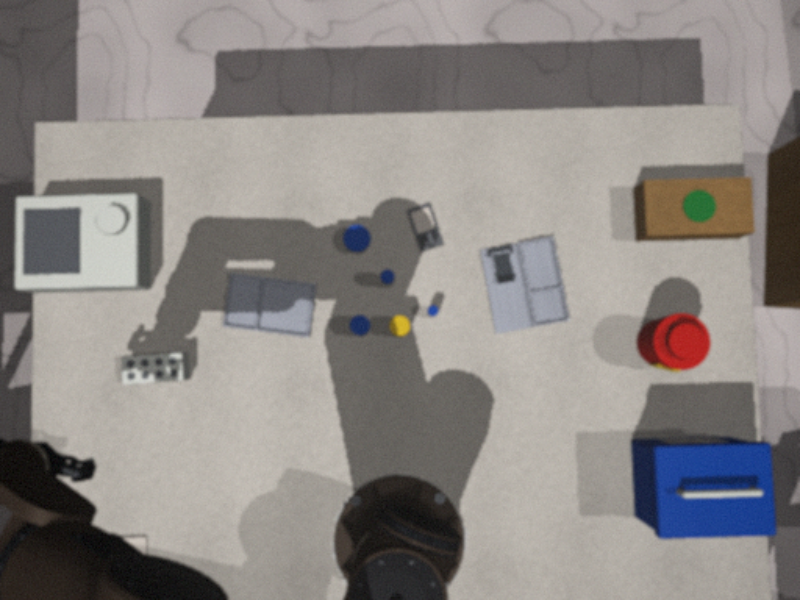

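View pics/side0b.png

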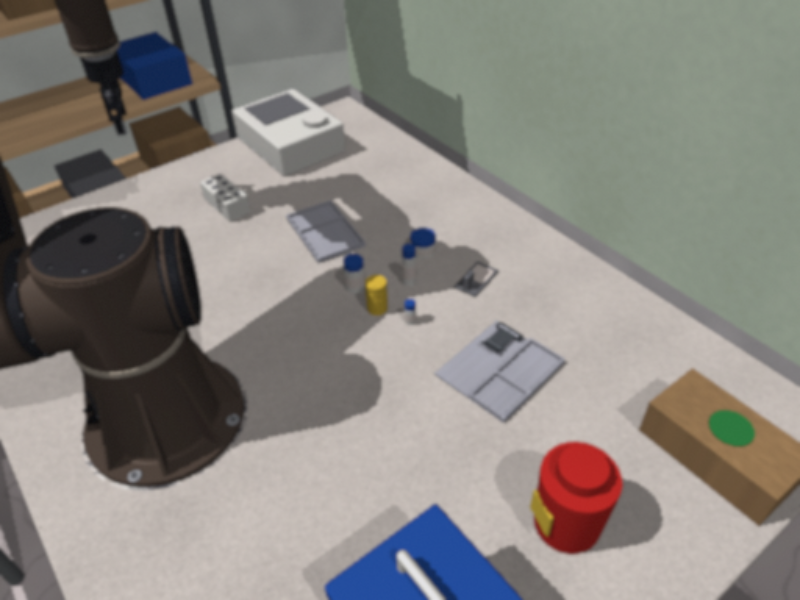

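The top view (800x600) shows the containers:
- squat pot: blue disc at (356,238)
- tall bottle: (387,277)
- jar: blue cap at (359,325)
- yellow decoy of the jar shape: (400,325), not wanted
- short bottle: (432,310)

The plate is at (425,227) with its fin at the lower end. The tray is at (270,305), the clip board at (523,283), the rack at (153,367) and the bin at (675,342).

Possible mix-ups are jar against yellow decoy, and tall against short bottle; I'll check by height.

Run:
```python
from h import *
z=np.load('pics/top0.npz');im,d=z['im'],z['d'];P=cloud('top',d)
for n,u,v,r in(('pot',356,238,10),('tall',387,277,5),('jar',359,325,6),('decoy',400,325,6),('short',432,310,4)):
    u=u*.64;v=v*.64;s=np.s_[int(v-r*1.3):int(v+r*1.3)+1,int(u-r*1.3):int(u+r*1.3)+1]
    Q=P[s].reshape(-1,3);h=np.percentile(Q[:,2],90)
    b=im[s].reshape(-1,3).astype(int);m=(abs(Q[:,2]-h)<.008)&((b[:,0]-b[:,2]>30)|(n=='decoy'))
    # centre by midrange of mask
    print(n,'top z',h.round(3),'mean',Q[m].mean(0).round(4),'ext',np.ptp(Q[m],0).round(3),m.sum())
c=im[115:225,140:372];c=cv2.resize(c,None,fx=3.4,fy=3.4,interpolation=cv2.INTER_CUBIC);cv2.imwrite('pics/crop0.png',c)
print('table z',np.median(P[230:250,330:380,2]))
```

```text
pot top z 0.045 mean [0.6564 0.0759 0.0434] ext [0.059 0.055 0.015] 219
tall top z 0.1 mean [0.5638 0.0101 0.098 ] ext [0.024 0.023 0.013] 50
jar top z 0.081 mean [0.4641 0.0707 0.0785] ext [0.037 0.04  0.012] 111
decoy top z 0.082 mean [ 0.4624 -0.0147  0.0788] ext [0.043 0.04  0.012] 117
short top z 0.056 mean [ 0.4933 -0.0854  0.0545] ext [0.02  0.02  0.012] 34
table z -0.00039306234180080946
```

View pics/crop0.png

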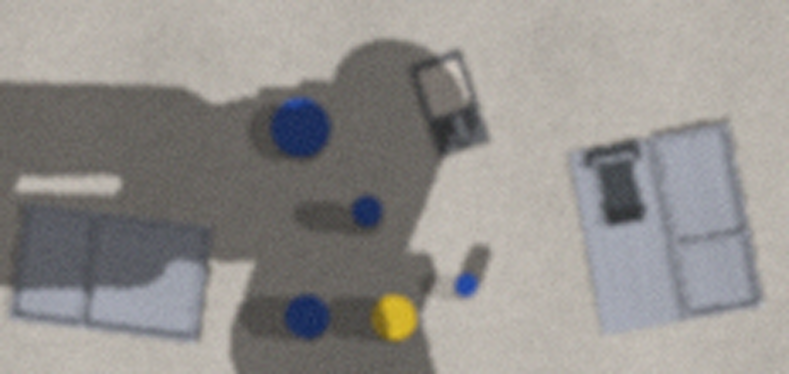

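The crop confirms the picks: the heights are 44, 98, 78 and 55 mm, and the decoy is yellow at (395,317). Tray corners are near (25,200), (212,228), (196,340) and (12,316), with the divider at x≈90. Board corners are (568,152), (727,118), (763,302) and (605,335), with the arm at top left. Plate corners are (412,68), (458,50), (490,140) and (442,155).

```bash
cat >> h.py <<'E'
def ray(n,u,v,z):
    c=camera_info(n);K=np.array(c['camera_matrix']);T=np.array(c['pose'])
    r=T[:3,:3]@np.array([(u-K[0,2])/K[0,0],-(v-K[1,2])/K[1,1],-1]);o=T[:3,3]
    return (o+r*(z-o[2])/r[2])[:2]
def fit(L,W):
    L,W=np.array(L,float),np.array(W,float);l=L-L.mean(0);w_=W-W.mean(0)
    a=np.arctan2((l[:,0]*w_[:,1]-l[:,1]*w_[:,0]).sum(),(l*w_).sum());R=np.array([[np.cos(a),-np.sin(a)],[np.sin(a),np.cos(a)]])
    t=W.mean(0)-R@L.mean(0);return t,a,np.linalg.norm(W-(L@R.T+t),axis=1)
E
python3 - <<'E'
from h import *
px=lambda x,y:(140+(x+.5)/3.4-.5,115+(y+.5)/3.4-.5)
def go(n,L,C,Z):
    t,a,e=fit(L,[ray('top',*px(*c),z) for c,z in zip(C,Z)]);print(n,t.round(4),a.round(3),'res',e.round(4));return t,a
R=lambda a:np.array([[np.cos(a),-np.sin(a)],[np.sin(a),np.cos(a)]])
t,a=go('tray',[(.06,.095),(.06,-.095),(-.06,-.095),(-.06,.095)],[(25,200),(212,228),(196,340),(12,316)],[.014]*4)
print('wide',t+R(a)@[0,-.036],'narrow',t+R(a)@[0,.057])
t,a=go('board',[(.095,.082),(.095,-.082),(-.095,-.082),(-.095,.082)],[(568,152),(727,118),(763,302),(605,335)],[.005,.014,.014,.005])
print('large',t+R(a)@[.037,-.042],'small',t+R(a)@[-.056,-.042],'prelane',t+R(a)@[-.06,.04],'held',t+R(a)@[.01,.04])
t,a=go('plate',[(.05,.027),(.05,-.027),(-.05,-.027),(-.05,.027)],[(412,68),(458,50),(490,140),(442,155)],[.005]*4)
print('fin',t+R(a)@[-.033,0])
E
```

```text
tray [0.5187 0.2718] -0.159 res [0.0021 0.0035 0.0021 0.003 ]
wide [0.51303044 0.23623868] narrow [0.52775226 0.32806607]
board [ 0.5491 -0.2906] 0.166 res [0.0009 0.0017 0.002  0.0012]
large [ 0.59254179 -0.32593382] small [ 0.50081613 -0.34127669] prelane [ 0.48334282 -0.26106021] held [ 0.55238364 -0.24951181]
plate [ 0.6823 -0.0761] 0.307 res [0.0032 0.0016 0.0016 0.0026]
fin [ 0.65081227 -0.0861057 ]
```

```bash
cat > to.py <<'E'
# usage: to.py x y z psi_deg -> deltas in tool axes at present yaw, then turn
from h import *
from scipy.spatial.transform import Rotation as Ro
s=sensors.read_state();p=s['tcp_pos'];R=Ro.from_quat(s['orientation']).as_matrix()
psi=np.degrees(np.arctan2(R[1,1],R[0,1]))
print('t',round(s['clock'],2),'p',p.round(4),'psi',psi.round(2),'zax',R[:,2].round(4),'F',np.round(s['contact_force'],1),'open',round(s['opening'],4),'q',s['q'].round(2))
if len(sys.argv)>3:
    g=np.array([float(a) for a in sys.argv[1:4]]);d=R.T@(g-p);print('shift mm',(1000*d).round(1),'norm',round(1000*np.linalg.norm(d)))
    if len(sys.argv)>4: print('rz',round((psi-float(sys.argv[4])+90)%180-90,2))
E
python3 to.py .656 .076 .12 80
```

```text
t 0.1 p [0.2287 0.608  0.2177] psi 69.38 zax [-4.e-04 -1.e-03 -1.e+00] F [-1.4 -0.1  0.8] open 0.0853 q [ 1.16  0.48  1.6  -0.    1.07 -0.05]
shift mm [-587.3 -347.4   98.1] norm 689
rz -10.62
```

Emit:
{"op": "drive_tool", "data": {
  "moves": [
    [-0.05,-0.03,0,0,0,0,1],
    [-0.05,-0.03,0,0,0,0,1],
    [-0.05,-0.03,0,0,0,0,1],
    [-0.05,-0.03,0,0,0,0,1],
    [-0.05,-0.03,0,0,0,0,1],
    [-0.05,-0.03,0,0,0,0,1],
    [-0.05,-0.03,0,0,0,0,1],
    [-0.05,-0.03,0,0,0,0,1]
  ],
  "grip_force": 30
}}

```text
clock: 1.1
tcp_pos: [0.5196, 0.2412, 0.2182]
orientation: [0.179, 0.984, -0.0, -0.0]
contact_force: [1.0, 0.9, -0.2]
opening: 0.0856
gripper_force: 0.0
```

```bash
python3 to.py .656 .076 .12 80
```

```text
t 1.1 p [0.5196 0.2412 0.2182] psi 69.38 zax [-2.e-04 -1.e-04 -1.e+00] F [ 1.   0.9 -0.2] open 0.0856 q [ 0.38  0.37  1.78  0.    0.99 -0.83]
shift mm [-185.9 -106.6   98.2] norm 236
rz -10.62
```

Emit:
{"op": "drive_tool", "data": {
  "moves": [
    [-0.0465,-0.0267,0,0,0,0,1],
    [-0.0465,-0.0267,0,0,0,0,1],
    [-0.0465,-0.0267,0,0,0,0,1],
    [-0.0465,-0.0267,0,0,0,0,1],
    [0,0,0.036,0,0,-10.6,1],
    [0,0,0.036,0,0,0,1],
    [0,0,0.036,0,0,0,1],
    [0,0,0.03,0,0,0,1]
  ]
}}

```text
clock: 2.1
tcp_pos: [0.6545, 0.0773, 0.0785]
orientation: [0.087, 0.996, -0.0, -0.001]
contact_force: [0.4, -0.5, -0.6]
opening: 0.0855
gripper_force: 0.0
```

```bash
python3 to.py .656 .076 .034 80
python3 - <<'E'
from h import *
im,d=snap('side','s1');cv2.imwrite('pics/s1c.png',cv2.resize(im[100:240,180:380],None,fx=4,fy=4))
E
```

```text
t 2.1 p [0.6545 0.0773 0.0785] psi 79.98 zax [-1.4e-03 -1.0e-04 -1.0e+00] F [ 0.4 -0.5 -0.6] open 0.0855 q [ 0.07  0.65  1.69 -0.    0.81 -1.32]
shift mm [-1.7 -1.  44.5] norm 45
rz -0.02
```

View pics/s1c.png

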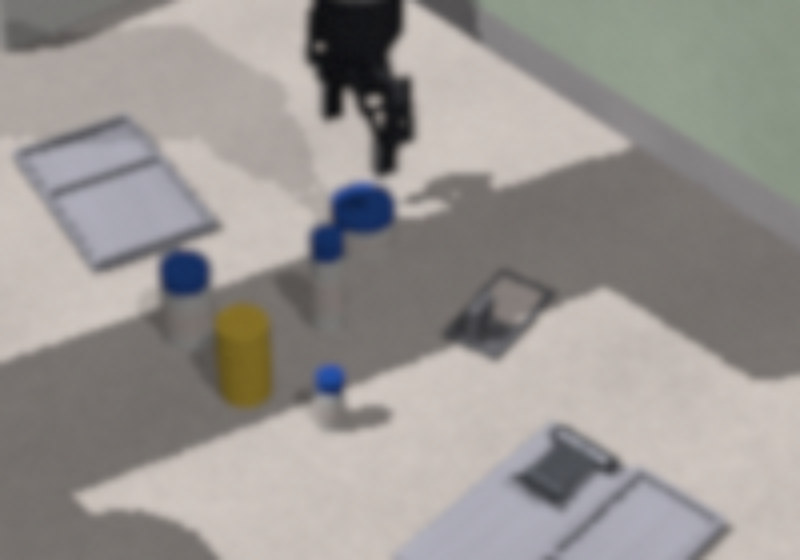

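Both fingers show above and behind the pot cap (363,205), with the near tip at (385,168) and the far tip at (333,112). I'll check by projecting the expected positions.

```bash
cat >> h.py <<'E'
def proj(n,P):
    c=camera_info(n);K=np.array(c['camera_matrix']);T=np.linalg.inv(np.array(c['pose']))
    q=T[:3,:3]@P+T[:3,3];return np.array([K[0,2]+K[0,0]*q[0]/-q[2],K[1,2]+K[1,1]*-q[1]/-q[2]])
E
python3 - <<'E'
from h import *
z=np.load('pics/s1.npz');im,d=z['im'],z['d'];P=cloud('side',d)
c=lambda p:((proj('side',np.array(p))-[180,100])*4).round()
y=np.array([.17,.985]);t=np.array([.6545,.0773])
for s in(-.0425,.0425): print('tip',c([*(t+s*y),.0725]))
print('pot top',c([.656,.076,.044]),'tall',c([.5638,.0101,.098]))
Q=P[100:240,180:380].reshape(-1,3);b=im[100:240,180:380].reshape(-1,3).astype(int)
bl=(b[:,0]-b[:,2]>40)
for n,x,yy,h,r in(('pot',.656,.076,.044,.04),('tall',.564,.01,.098,.025),('jar',.464,.071,.078,.03),('short',.493,-.085,.055,.02)):
    m=bl&(np.hypot(Q[:,0]-x,Q[:,1]-yy)<r)&(abs(Q[:,2]-h)<.004);print(n,Q[m].mean(0).round(4),m.sum(),np.ptp(Q[m],0).round(3))
m=(b.sum(1)<110)&(Q[:,2]>.05)&(Q[:,2]<.095)&(np.hypot(Q[:,0]-.65,Q[:,1]-.08)<.1);print(np.percentile(Q[m],[2,50,98],axis=0).round(3),m.sum())
E
```

```text
tip [379. 201.]
tip [331. 148.]
pot top [357. 200.] tall [319. 232.]
pot [0.656  0.0713 0.0438] 115 [0.05  0.056 0.007]
tall [0.5664 0.0029 0.0981] 31 [0.029 0.02  0.007]
jar [0.4648 0.0653 0.0778] 67 [0.037 0.042 0.006]
short [ 0.4945 -0.0879  0.0549] 31 [0.023 0.021 0.006]Traceback (most recent call last):
  File "<stdin>", line 11, in <module>
    return _quantile_unchecked(
        a, q, axis, out, overwrite_input, method, keepdims, weights)
    return _ureduce(a,
                    func=_quantile_ureduce_func,
    ...<5 lines>...
                    overwrite_input=overwrite_input,
                    method=method)
    r = func(a, **kwargs)
    result = _quantile(arr,
                       quantiles=q,
    ...<2 lines>...
                       out=out,
                       weights=wgt)
    slices_having_nans = np.isnan(arr[-1, ...])
                                  ~~~^^^^^^^^^
IndexError: index -1 is out of bounds for axis 0 with size 0
```

```bash
python3 - <<'E'
from h import *
z=np.load('pics/s1.npz');im,d=z['im'],z['d'];P=cloud('side',d)
for (x,y) in((385,160),(385,140),(333,105),(350,40),(400,110),(385,175),(363,190),(363,205)):
    u,v=180+x//4,100+y//4;print(x,y,P[v,u].round(3),im[v,u])
E
python3 to.py
```

```text
385 160 [0.643 0.024 0.124] [24 22 21]
385 140 [0.633 0.013 0.156] [21 19 17]
333 105 [0.664 0.119 0.119] [15 13 14]
350 40 [0.627 0.051 0.234] [25 23 22]
400 110 [0.646 0.008 0.184] [23 21 19]
385 175 [0.647 0.028 0.108] [ 95  97 100]
363 190 [0.666 0.083 0.048] [132  68  39]
363 205 [0.652 0.067 0.047] [81 39 17]
t 2.15 p [0.6525 0.0772 0.0749] psi 79.98 zax [-5.7e-03 -4.0e-04 -1.0e+00] F [-2.8 -0.6 -4. ] open 0.0852 q [ 0.07  0.65  1.69 -0.    0.81 -1.32]
```

Emit:
{"op": "drive_tool", "data": {
  "moves": [
    [0,0,0,0,0,0,1],
    [0,0,0,0,0,0,1],
    [0,0,0,0,0,0,1],
    [0,0,0,0,0,0,1],
    [0,0,0,0,0,0,1],
    [0,0,0,0,0,0,1],
    [0,0,0,0,0,0,1],
    [0,0,0,0,0,0,1]
  ]
}}

```text
clock: 3.15
tcp_pos: [0.6552, 0.0775, 0.0803]
orientation: [0.087, 0.996, -0.0, -0.0]
contact_force: [-0.4, 0.9, -0.1]
opening: 0.0854
gripper_force: 0.0
```

```bash
python3 to.py
python3 - <<'E'
from h import *
im,d=snap('side','s2');P=cloud('side',d)
b=im.astype(int).sum(2)
m=(b<120)&(P[...,2]>.06)&(P[...,2]<.14)&(np.hypot(P[...,0]-.65,P[...,1]-.08)<.09)
print(np.percentile(P[m],[1,10,50,90,99],axis=0).round(3),m.sum())
for s in(0,1):
    k=m&((P[...,1]>.08)==s);v,u=np.where(k);i=np.argsort(-v)[:6];print((u[i]-180)*4,(v[i]-100)*4,P[v[i],u[i]].round(3).mean(0))
E
```

```text
t 3.15 p [0.6552 0.0775 0.0803] psi 79.99 zax [-1.e-04 -0.e+00 -1.e+00] F [-0.4  0.9 -0.1] open 0.0854 q [ 0.07  0.64  1.69 -0.    0.81 -1.32]
[[0.641 0.022 0.114]
 [0.643 0.024 0.117]
 [0.662 0.118 0.128]
 [0.669 0.123 0.137]
 [0.67  0.124 0.139]] 31
[384 384 388 384 388 384] [164 160 160 156 156 152] [0.64466667 0.024      0.1255    ]
[328 336 332 328 336 332] [108 108 108 104 104 104] [0.66333333 0.11866667 0.11733333]
```

Emit:
{"op": "drive_tool", "data": {
  "moves": [
    [-0.001,0,0.015,0,0,0,1],
    [0,0,0.015,0,0,0,1],
    [0,0,0.016,0,0,0,1],
    [0,0,0,0,0,0,1],
    [0,0,0,0,0,0,0],
    [0,0,0,0,0,0,-1],
    [0,0,0,0,0,0,-1],
    [0,0,0,0,0,0,-1]
  ]
}}

```text
clock: 4.2
tcp_pos: [0.6564, 0.0773, 0.0346]
orientation: [0.087, 0.996, 0.0, 0.0]
contact_force: [1.0, -0.4, 0.9]
opening: 0.0126
gripper_force: 0.0
```

```bash
python3 to.py
python3 - <<'E'
from h import *
im,d=snap('side','s3');cv2.imwrite('pics/s3c.png',cv2.resize(im[100:220,220:340],None,fx=4.5,fy=4.5))
E
```

```text
t 4.2 p [0.6564 0.0773 0.0346] psi 79.99 zax [ 5.e-04  0.e+00 -1.e+00] F [ 1.  -0.4  0.9] open 0.0126 q [ 0.07  0.71  1.7   0.    0.73 -1.32]
```

View pics/s3c.png

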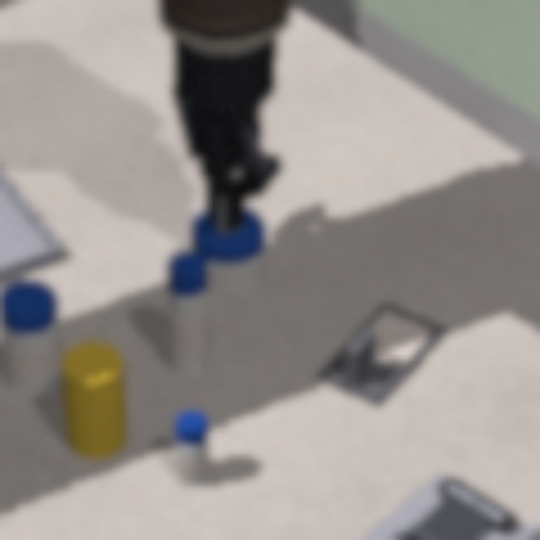

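The fingers shut just above the pot cap at (228,225) without pinching it. So the real tips stand about 30 mm higher than the reported TCP implies. I'll measure this offset now.

Run:
```python
from h import *
z=np.load('pics/s3.npz');im,d=z['im'],z['d'];P=cloud('side',d)
for v in range(128,160,1):
    print(v,[ (int(im[v,u].sum()),*(1000*P[v,u]).round().astype(int).tolist()) for u in (268,270,272)])
im,d=snap('top','t3');P=cloud('top',d)
b=im.astype(int).sum(2)
m=(P[...,2]>.06)&(P[...,2]<.11)&(np.hypot(P[...,0]-.656,P[...,1]-.076)<.05);print(P[m].mean(0) if m.any() else 0,m.sum())
m=(P[...,2]>.12)&(P[...,2]<.4)&(np.hypot(P[...,0]-.656,P[...,1]-.076)<.12)
for a in np.arange(.12,.4,.02):
    k=m&(abs(P[...,2]-a-.01)<.01)
    if k.sum(): print(a.round(2),k.sum(),P[k].min(0).round(3),P[k].max(0).round(3))
```

```text
128 [(69, 643, 65, 150), (51, 641, 53, 157), (63, 640, 41, 165)]
129 [(62, 640, 62, 149), (52, 644, 57, 150), (62, 642, 44, 158)]
130 [(62, 639, 61, 146), (51, 645, 58, 144), (57, 639, 40, 158)]
131 [(63, 640, 62, 141), (49, 644, 56, 142), (53, 641, 42, 152)]
132 [(62, 639, 61, 138), (51, 644, 57, 138), (54, 642, 44, 146)]
133 [(63, 637, 59, 136), (55, 642, 54, 136), (48, 643, 45, 141)]
134 [(58, 638, 60, 130), (53, 643, 55, 131), (54, 646, 49, 133)]
135 [(57, 640, 62, 125), (49, 652, 66, 117), (58, 658, 63, 115)]
136 [(61, 638, 59, 123), (62, 647, 60, 118), (96, 656, 60, 114)]
137 [(59, 639, 61, 117), (83, 650, 64, 110), (173, 655, 60, 110)]
138 [(53, 641, 63, 111), (112, 649, 62, 108), (225, 746, 170, -1)]
139 [(58, 644, 67, 103), (99, 645, 57, 108), (197, 639, 40, 121)]
140 [(58, 643, 66, 100), (72, 644, 56, 105), (116, 639, 39, 118)]
141 [(58, 642, 65, 96), (55, 648, 61, 96), (63, 641, 42, 111)]
142 [(62, 641, 64, 93), (60, 643, 55, 98), (48, 638, 38, 110)]
143 [(100, 644, 68, 85), (82, 641, 53, 96), (52, 642, 44, 101)]
144 [(127, 645, 69, 80), (112, 649, 62, 82), (60, 639, 40, 1
[... 751 characters left out ...]
55, 37), (162, 645, 46, 42)]
157 [(195, 635, 56, 36), (189, 638, 49, 39), (199, 647, 49, 34)]
158 [(268, 636, 58, 30), (262, 640, 52, 31), (272, 645, 46, 32)]
159 [(315, 636, 58, 25), (321, 643, 55, 23), (331, 646, 48, 26)]
0 0
0.12 1 [0.653 0.132 0.124] [0.653 0.132 0.124]
0.14 1 [0.642 0.04  0.158] [0.642 0.04  0.158]
0.16 1 [0.644 0.04  0.161] [0.644 0.04  0.161]
0.24 10 [0.624 0.035 0.241] [0.634 0.116 0.259]
0.26 7 [0.623 0.04  0.261] [0.631 0.112 0.277]
0.28 8 [0.619 0.042 0.283] [0.627 0.106 0.297]
0.3 13 [0.613 0.045 0.3  ] [0.625 0.108 0.319]
0.32 16 [0.611 0.047 0.32 ] [0.623 0.103 0.338]
0.34 4 [0.611 0.05  0.341] [0.617 0.097 0.358]
0.36 31 [0.607 0.053 0.361] [0.615 0.093 0.374]
```

```bash
python3 to.py
python3 - <<'E'
from h import *
im,d=snap('side','s4');P=cloud('side',d)
a=np.load('pics/s2.npz')['im'];b=im
f=lambda i:cv2.resize(i[100:170,240:300],None,fx=6.5,fy=6.5,interpolation=cv2.INTER_CUBIC)
cv2.imwrite('pics/cmp.png',cv2.convertScaleAbs(np.hstack([f(a),f(b)]),alpha=1.6,beta=20))
E
python3 to.py
```

```text
t 4.3 p [0.6563 0.0773 0.0345] psi 79.98 zax [ 2.e-04  0.e+00 -1.e+00] F [ 0.3  1.4 -0.2] open 0.0005 q [ 0.07  0.71  1.7  -0.    0.73 -1.32]
t 4.35 p [0.6562 0.0773 0.0344] psi 79.99 zax [ 2.e-04  0.e+00 -1.e+00] F [-0.1  0.2 -1.3] open 0.0 q [ 0.07  0.71  1.7   0.    0.73 -1.32]
```

View pics/cmp.png

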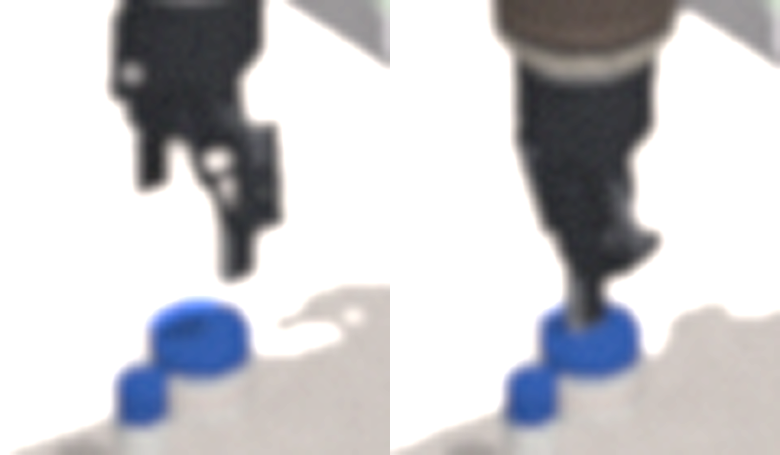

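The left panel shows the open tips well above the cap, at (235,275). The right panel shows the shut tips just above the cap centre, at (590,325). XY is right, but z is off by about 33 mm, so I'll quantify it.

Run:
```python
from h import *
b=np.array([363-357,205-200])/4
for z in(.044,.05,.055,.06): print('closed tip',z,proj('side',np.array([.6562,.0773,z]))+b)
print('seen 270.8,150')
y=np.array([.174,.985])
for z in(.1,.105,.11,.115,.12): print('open',z,[ (proj('side',np.array([*(np.array([.6552,.0775])+s*y),z]))+b).round(1) for s in(-.048,.048)])
print('seen',240+235/6.5,100+277/6.5,240+150/6.5,100+187/6.5)
```

```text
closed tip 0.044 [270.44715065 151.01326775]
closed tip 0.05 [270.44528547 149.66654118]
closed tip 0.055 [270.44372333 148.53863134]
closed tip 0.06 [270.44215405 147.40555878]
seen 270.8,150
open 0.1 [array([277.1, 145.8]), array([263.5, 131. ])]
open 0.105 [array([277.1, 144.6]), array([263.5, 129.8])]
open 0.11 [array([277.1, 143.4]), array([263.5, 128.6])]
open 0.115 [array([277.1, 142.2]), array([263.5, 127.5])]
open 0.12 [array([277.1, 141. ]), array([263.5, 126.3])]
seen 276.15384615384613 142.6153846153846 263.0769230769231 128.76923076923077
```

Emit:
{"op": "drive_tool", "data": {
  "moves": [
    [0,0,-0.02,0,0,0,1],
    [0,0,0,0,0,0,1],
    [0,0,0,0,0,0,1],
    [0,0,0,0,0,0,1],
    [0,0,0,0,0,0,1],
    [0,0,0,0,0,0,1],
    [0,0,0,0,0,0,1],
    [0,0,0,0,0,0,1]
  ]
}}

```text
clock: 5.35
tcp_pos: [0.6561, 0.0773, 0.0542]
orientation: [0.087, 0.996, -0.0, -0.0]
contact_force: [-0.0, -0.8, 0.7]
opening: 0.0852
gripper_force: 0.0
```

Emit:
{"op": "drive_tool", "data": {
  "moves": [
    [0,-0.001,0.018,0,0,0,1],
    [0,0,0.018,0,0,0,1],
    [0,0,0.012,0,0,0,1],
    [0,0,0.006,0,0,0,1],
    [0,0,0,0,0,0,0.3],
    [0,0,0,0,0,0,0],
    [0,0,0,0,0,0,0],
    [0,0,0,0,0,0,0]
  ]
}}

```text
clock: 6.35
tcp_pos: [0.6563, 0.0763, 0.0007]
orientation: [0.087, 0.996, 0.0, 0.0]
contact_force: [-0.9, 0.0, 1.9]
opening: 0.0592
gripper_force: 32.4
```

```bash
python3 to.py .513 .236 .04
```

```text
t 6.35 p [0.6563 0.0763 0.0007] psi 79.99 zax [ 6.e-04  0.e+00 -1.e+00] F [-0.9  0.   1.9] open 0.0592 q [ 0.07  0.75  1.72 -0.    0.67 -1.33]
shift mm [168.8 132.3 -39.4] norm 218
```

Emit:
{"op": "drive_tool", "data": {
  "moves": [
    [0,0,-0.02,0,0,0,0],
    [0,0,-0.03,0,0,0,0],
    [0.034,0.0265,0,0,0,0,0],
    [0.034,0.0265,0,0,0,0,0],
    [0.034,0.0265,0,0,0,0,0],
    [0.034,0.0265,0,0,0,0,0],
    [0.033,0.0265,0,0,0,0,0],
    [0,0,0,0,0,0,0]
  ]
}}

```text
clock: 7.35
tcp_pos: [0.511, 0.2381, 0.0516]
orientation: [0.086, 0.996, 0.0, 0.0]
contact_force: [-1.1, 0.4, -1.4]
opening: 0.0592
gripper_force: 32.7
```

```bash
python3 to.py .513 .236 .0065
python3 - <<'E'
from h import *
im,d=snap('side','s5');cv2.imwrite('pics/s5c.png',cv2.resize(im[90:210,150:310],None,fx=5,fy=5,interpolation=cv2.INTER_CUBIC))
E
```

```text
t 7.35 p [0.511  0.2381 0.0516] psi 80.15 zax [ 2.e-04  3.e-04 -1.e+00] F [-1.1  0.4 -1.4] open 0.0592 q [ 0.38  0.58  1.93  0.    0.63 -1.02]
shift mm [-2.3 -1.7 45.1] norm 45
```

View pics/s5c.png

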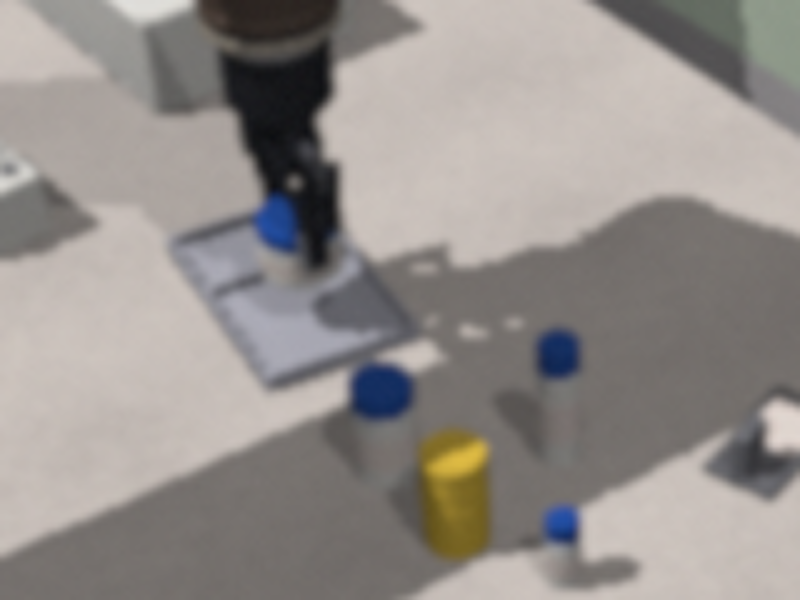

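The pot hangs over the tray at (300,240). The wide compartment's corners are near (215,285), (362,255), (415,330) and (270,382), so its centre is near (315,312). I'll check that numerically along with the descent.

Run:
```python
from h import *
for p in([.511,.238,.01],[.513,.2362,.01],[.5638,.0101,.098]): print(((proj('side',np.array(p))+[1.5,1.25]-[150,90])*5).round())
z=np.load('pics/s5.npz');im,d=z['im'],z['d'];P=cloud('side',d);b=im.astype(int)
m=(b[...,0]-b[...,2]>50)&(np.hypot(P[...,0]-.51,P[...,1]-.235)<.06)&(P[...,2]>.05);print(P[m].mean(0).round(4),P[m].max(0).round(3),P[m].min(0).round(3),m.sum())
```

```text
[308. 314.]
[312. 314.]
[556. 346.]
[0.4975 0.2355 0.0957] [0.517 0.267 0.136] [0.484 0.205 0.083] 71
```

Emit:
{"op": "drive_tool", "data": {
  "moves": [
    [-0.001,0,0.02,0,0,0,0],
    [-0.001,-0.001,0.015,0,0,0,0],
    [0,0,0.006,0,0,0,0],
    [0,0,0.002,0,0,0,0],
    [0,0,0.001,0,0,0,0],
    [0,0,0.001,0,0,0,0],
    [0,0,0,0,0,0,0],
    [0,0,0,0,0,0,0]
  ]
}}

```text
clock: 8.4
tcp_pos: [0.5147, 0.235, 0.0056]
orientation: [0.087, 0.996, 0.0, 0.0]
contact_force: [-0.3, -0.6, 5.9]
opening: 0.0595
gripper_force: 33.0
```

Emit:
{"op": "drive_tool", "data": {
  "moves": [
    [0,0,0,0,0,0,0.7],
    [0,0,0,0,0,0,0.8],
    [0,0,0,0,0,0,0.8],
    [0,0,-0.015,0,0,0,0.8],
    [0,0,-0.05,0,0,0,0.8],
    [0,0,-0.05,0,0,0,0.8],
    [0,0,0,0,0,0,0.8],
    [0,0,0,0,0,0,0.8]
  ]
}}

```text
clock: 9.4
tcp_pos: [0.5144, 0.2348, 0.1209]
orientation: [0.087, 0.996, 0.0, 0.0]
contact_force: [0.3, 0.2, -0.2]
opening: 0.0767
gripper_force: 0.0
```

```bash
python3 to.py .565 .009 .12
python3 - <<'E'
from h import *
im,d=snap('side','s6');P=cloud('side',d);b=im.astype(int)
m=(b[...,0]-b[...,2]>50)&(np.hypot(P[...,0]-.51,P[...,1]-.235)<.06)&(P[...,2]>.04)&(P[...,2]<.06);print(P[m].mean(0).round(4),np.ptp(P[m],0).round(3),m.sum())
E
```

```text
t 9.4 p [0.5144 0.2348 0.1209] psi 79.98 zax [ 8.e-04  3.e-04 -1.e+00] F [ 0.3  0.2 -0.2] open 0.0767 q [ 0.37  0.48  1.89 -0.    0.77 -1.02]
shift mm [ -89.1 -213.6    0.9] norm 231
[0.5157 0.2295 0.0479] [0.058 0.055 0.013] 147
```

Emit:
{"op": "drive_tool", "data": {
  "moves": [
    [-0.0178,-0.0427,0,0,0,0,0.8],
    [-0.0178,-0.0427,0,0,0,0,0.8],
    [-0.0178,-0.0427,0,0,0,0,0.8],
    [-0.0178,-0.0427,0,0,0,0,0.8],
    [-0.0178,-0.0427,0,0,0,0,0.8],
    [0,0,0,0,0,0,0.8],
    [0,0,0,0,0,0,0.8],
    [0,0,0.02,0,0,0,0.8]
  ]
}}

```text
clock: 10.45
tcp_pos: [0.5653, 0.0101, 0.1006]
orientation: [0.087, 0.996, 0.0, 0.001]
contact_force: [-0.4, -0.9, -0.7]
opening: 0.077
gripper_force: 0.0
```

Emit:
{"op": "drive_tool", "data": {
  "moves": [
    [0,0,0.02,0,0,0,0.8],
    [0,0,0.025,0,0,0,0.8],
    [0,0,0.02,0,0,0,0.8],
    [0,0,0.01,0,0,0,0.5],
    [0,0,0,0,0,0,0],
    [0,0,0,0,0,0,-0.7],
    [0,0,0,0,0,0,-0.7],
    [0,0,0,0,0,0,-0.7]
  ]
}}

```text
clock: 11.45
tcp_pos: [0.5653, 0.0091, 0.0258]
orientation: [0.087, 0.996, 0.0, 0.0]
contact_force: [-0.7, 0.7, 4.0]
opening: 0.0293
gripper_force: 30.7
```

```bash
python3 to.py .528 .328 .09
```

```text
t 11.45 p [0.5653 0.0091 0.0258] psi 79.98 zax [ 9.e-04 -0.e+00 -1.e+00] F [-0.7  0.7  4. ] open 0.0293 q [-0.04  0.63  1.94  0.    0.57 -1.43]
shift mm [ 92.2 307.6 -64.2] norm 327
```

Emit:
{"op": "drive_tool", "data": {
  "moves": [
    [0,0,-0.03,0,0,0,-0.7],
    [0,0,-0.05,0,0,0,-0.7],
    [0.0132,0.044,0,0,0,0,-0.7],
    [0.0132,0.044,0,0,0,0,-0.7],
    [0.0132,0.044,0,0,0,0,-0.7],
    [0.0132,0.044,0,0,0,0,-0.7],
    [0.0132,0.044,0,0,0,0,-0.7],
    [0.0132,0.044,0,0,0,0,-0.7]
  ]
}}

```text
clock: 12.45
tcp_pos: [0.5326, 0.2843, 0.1056]
orientation: [0.087, 0.996, 0.0, 0.0]
contact_force: [0.2, -0.4, -0.4]
opening: 0.0295
gripper_force: 30.5
```

Emit:
{"op": "drive_tool", "data": {
  "moves": [
    [0.0132,0.044,0,0,0,0,-0.7],
    [0,0,0,0,0,0,-0.7],
    [0,0,0.02,0,0,0,-0.7],
    [0,0,0.02,0,0,0,-0.7],
    [0,0,0.015,0,0,0,-0.7],
    [0,0,0.01,0,0,0,-0.7],
    [0,0,0,0,0,0,-0.7],
    [0,0,0,0,0,0,-0.7]
  ]
}}

```text
clock: 13.45
tcp_pos: [0.5279, 0.3286, 0.0408]
orientation: [0.087, 0.996, 0.0, 0.0]
contact_force: [0.9, -0.4, -1.1]
opening: 0.029
gripper_force: 30.5
```

```bash
python3 to.py .528 .328 .031
python3 - <<'E'
from h import *
im,d=snap('side','s7');cv2.imwrite('pics/s7c.png',cv2.resize(im[70:190,150:270],None,fx=5,fy=5,interpolation=cv2.INTER_CUBIC))
E
```

```text
t 13.45 p [0.5279 0.3286 0.0408] psi 79.98 zax [ 6.e-04  3.e-04 -1.e+00] F [ 0.9 -0.4 -1.1] open 0.029 q [ 0.51  0.66  1.8  -0.    0.68 -0.89]
shift mm [-0.2 -0.6  9.8] norm 10
```

View pics/s7c.png

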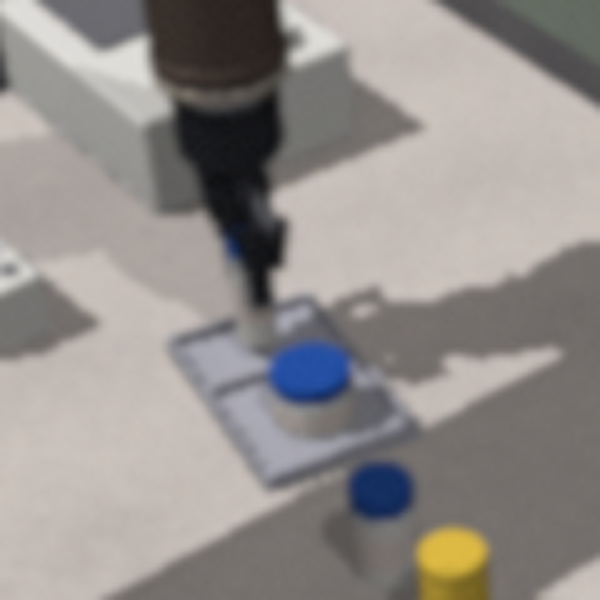

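The squat pot stands in the wide compartment at (312,390), and the tall bottle hangs over the narrow one with its base at (258,345). I'll lower, release, and go on to the jar.

Emit:
{"op": "drive_tool", "data": {
  "moves": [
    [0,0,0.007,0,0,0,-0.7],
    [0,0,0.002,0,0,0,-0.7],
    [0,0,0.001,0,0,0,-0.7],
    [0,0,0,0,0,0,-0.7],
    [0,0,0,0,0,0,-0.1],
    [0,0,0,0,0,0,0.1],
    [0,0,0,0,0,0,0.1],
    [0,0,-0.02,0,0,0,0.1]
  ]
}}

```text
clock: 14.5
tcp_pos: [0.5265, 0.3279, 0.0497]
orientation: [0.087, 0.996, -0.001, -0.001]
contact_force: [-0.0, -0.2, -0.8]
opening: 0.0467
gripper_force: 0.0
```

Emit:
{"op": "drive_tool", "data": {
  "moves": [
    [0,0,-0.05,0,0,0,0.3],
    [0,0,-0.05,0,0,0,0.6],
    [0,0,0,0,0,10.0,0.7],
    [0,0,0,0,0,10.0,0.7],
    [0,0,0,0,0,10.0,0.7],
    [0,0,0,0,0,10.0,0.7],
    [0,0,0,0,0,10.0,0.7],
    [0,0,0,0,0,10.0,0.7]
  ]
}}

```text
clock: 15.5
tcp_pos: [0.5277, 0.3286, 0.1518]
orientation: [0.576, 0.817, 0.0, 0.0]
contact_force: [-0.4, -0.1, 0.2]
opening: 0.0728
gripper_force: 0.0
```

```bash
python3 to.py .465 .0705 .12 10
python3 - <<'E'
from h import *
im,d=snap('side','s8');P=cloud('side',d);b=im.astype(int)
m=(b[...,0]-b[...,2]>50)&(np.hypot(P[...,0]-.528,P[...,1]-.328)<.04)&(P[...,2]>.09)&(P[...,2]<.12);print(P[m].mean(0).round(4),np.ptp(P[m],0).round(3),m.sum())
E
```

```text
t 15.5 p [0.5277 0.3286 0.1518] psi 19.65 zax [ 9.e-04  5.e-04 -1.e+00] F [-0.4 -0.1  0.2] open 0.0728 q [0.51 0.51 1.73 0.   0.9  0.17]
shift mm [-222.  -145.9   31.6] norm 267
rz 9.65
[0.5262 0.3215 0.0997] [0.025 0.023 0.016] 38
```

Emit:
{"op": "drive_tool", "data": {
  "moves": [
    [-0.0444,-0.0292,0,0,0,0,0.7],
    [-0.0444,-0.0292,0,0,0,0,0.7],
    [-0.0444,-0.0292,0,0,0,0,0.7],
    [-0.0444,-0.0292,0,0,0,0,0.7],
    [-0.0444,-0.0292,0,0,0,0,0.7],
    [0,0,0,0,0,9.6,0.7],
    [0,0,0.03,0,0,0,0.7],
    [0,0,0,0,0,0,0.7]
  ]
}}

```text
clock: 16.55
tcp_pos: [0.4652, 0.0697, 0.12]
orientation: [0.639, 0.769, -0.001, -0.001]
contact_force: [-0.6, 0.3, 0.5]
opening: 0.0725
gripper_force: 0.0
```

```bash
python3 to.py .465 .0705 .010 10
```

```text
t 16.55 p [0.4652 0.0697 0.12  ] psi 10.51 zax [-2.1e-03 -2.0e-04 -1.0e+00] F [-0.6  0.3  0.5] open 0.0725 q [ 0.08  0.38  2.09  0.    0.67 -0.1 ]
shift mm [  0.8   0.2 110. ] norm 110
rz 0.51
```

Emit:
{"op": "drive_tool", "data": {
  "moves": [
    [0,0,0.03,0,0,0,0.7],
    [0,0,0.03,0,0,0,0.7],
    [0,0,0.025,0,0,0,0.7],
    [0,0,0.017,0,0,0,0.7],
    [0,0,0.008,0,0,0,0.7],
    [0,0,0,0,0,0,0.2],
    [0,0,0,0,0,0,-0.4],
    [0,0,0,0,0,0,-0.4]
  ]
}}

```text
clock: 17.55
tcp_pos: [0.4667, 0.0701, 0.0112]
orientation: [0.64, 0.768, 0.0, 0.0]
contact_force: [-2.0, 1.6, 9.2]
opening: 0.0432
gripper_force: 30.8
```

Emit:
{"op": "drive_tool", "data": {
  "moves": [
    [0,0,0,0,0,0,-0.4],
    [0,0,-0.01,0,0,0,-0.4],
    [0,0,-0.03,0,0,0,-0.4],
    [0,0,-0.05,0,0,0,-0.4],
    [0,0,-0.03,0,0,0,-0.4],
    [0,0,0,0,0,0,-0.4],
    [0,0,0,0,0,0,-0.4],
    [0,0,0,0,0,0,-0.4]
  ]
}}

```text
clock: 18.55
tcp_pos: [0.4655, 0.0699, 0.1295]
orientation: [0.64, 0.768, -0.001, -0.001]
contact_force: [0.5, 0.6, -0.7]
opening: 0.0435
gripper_force: 30.8
```

```bash
python3 to.py .595 -.3254 .13 9.5
```

```text
t 18.55 p [0.4655 0.0699 0.1295] psi 10.39 zax [-1.6e-03 -1.0e-04 -1.0e+00] F [ 0.5  0.6 -0.7] open 0.0435 q [ 0.08  0.36  2.09 -0.    0.7  -0.1 ]
shift mm [-412.2   56.1   -0.6] norm 416
rz 0.89
```

Emit:
{"op": "drive_tool", "data": {
  "moves": [
    [-0.0515,0.007,0,0,0,0,-0.4],
    [-0.0515,0.007,0,0,0,0,-0.4],
    [-0.0515,0.007,0,0,0,0,-0.4],
    [-0.0515,0.007,0,0,0,0,-0.4],
    [-0.0515,0.007,0,0,0,0,-0.4],
    [-0.0515,0.007,0,0,0,0,-0.4],
    [-0.0515,0.007,0,0,0,0,-0.4],
    [-0.0515,0.007,0,0,0,0,-0.4]
  ]
}}

```text
clock: 19.55
tcp_pos: [0.5953, -0.3266, 0.1288]
orientation: [0.64, 0.768, -0.0, -0.001]
contact_force: [0.6, -0.0, -0.1]
opening: 0.0436
gripper_force: 30.8
```

Emit:
{"op": "drive_tool", "data": {
  "moves": [
    [0,0,0,0,0,0.9,-0.4],
    [0,0,0,0,0,0,-0.4],
    [0,0,0.02,0,0,0,-0.4],
    [0,0,0.03,0,0,0,-0.4],
    [0,0,0.02,0,0,0,-0.4],
    [0,0,0.01,0,0,0,-0.4],
    [0,0,0,0,0,0,-0.4],
    [0,0,0,0,0,0,-0.4]
  ]
}}

```text
clock: 20.55
tcp_pos: [0.5961, -0.3254, 0.0511]
orientation: [0.646, 0.763, 0.0, 0.001]
contact_force: [0.5, -0.1, -1.4]
opening: 0.0434
gripper_force: 30.8
```

```bash
python3 to.py .595 -.3254 .0157 9.5
python3 - <<'E'
from h import *
im,d=snap('side','s9');cv2.imwrite('pics/s9c.png',cv2.resize(im[150:290,240:390],None,fx=4,fy=4,interpolation=cv2.INTER_CUBIC))
E
```

```text
t 20.55 p [ 0.5961 -0.3254  0.0511] psi 9.49 zax [ 1.e-03 -6.e-04 -1.e+00] F [ 0.5 -0.1 -1.4] open 0.0434 q [-0.54  0.7   1.65 -0.    0.79 -0.71]
shift mm [ 0.2 -1.1 35.4] norm 35
rz -0.01
```

View pics/s9c.png

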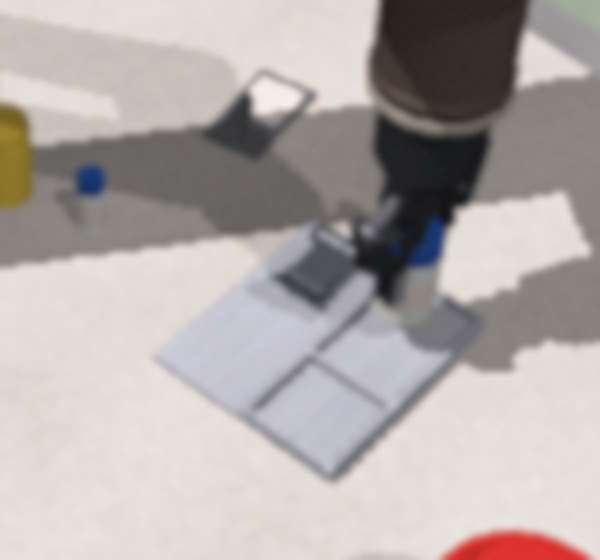

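Run:
```python
from h import *
for p in([.596,-.3254,.04],[.596,-.3254,.005],[.5925,-.326,.005]): print(((proj('side',np.array(p))+[1.3,1.0]-[240,150])*4).round())
# board corners from side: fit
t,a,e=fit([(-.095,.082),(-.095,-.082),(.095,-.082),(.095,.082)],[ray('side',240+x/4-1.3,150+y/4-1,z) for x,y,z in((155,357,.005),(333,480,.014),(487,320,.014),(315,222,.005))]);print(t,a,e)
```

```text
[404. 307.]
[398. 339.]
[396. 341.]
[ 0.54832602 -0.29352344] 0.14649939385456268 [0.00146708 0.00360715 0.00242614 0.00119359]
```

The view shows the jar over the larger cell, its base at (412,318), and the projected landing at (398,339) is the cell's centre. I'll lower and release.

Emit:
{"op": "drive_tool", "data": {
  "moves": [
    [0,-0.001,0.015,0,0,0,-0.4],
    [0,0,0.012,0,0,0,-0.4],
    [0,0,0.006,0,0,0,-0.4],
    [0,0,0.002,0,0,0,-0.4],
    [0,0,0.001,0,0,0,-0.4],
    [0,0,0,0,0,0,-0.4],
    [0,0,0,0,0,0,-0.4],
    [0,0,0,0,0,0,-0.4]
  ]
}}

```text
clock: 21.6
tcp_pos: [0.5939, -0.3252, 0.0157]
orientation: [0.646, 0.763, -0.0, -0.0]
contact_force: [-11.9, 5.6, 31.8]
opening: 0.0434
gripper_force: 33.6
```

Emit:
{"op": "drive_tool", "data": {
  "moves": [
    [0,0,0,0,0,0,0.1],
    [0,0,0,0,0,0,0.4],
    [0,0,0,0,0,0,0.4],
    [0,0,-0.02,0,0,0,0.4],
    [0,0,-0.04,0,0,0,0.4],
    [0,0,-0.04,0,0,0,0.4],
    [0,0,0,0,0,0,0.4],
    [0,0,0,0,0,0,0.4]
  ]
}}

```text
clock: 22.6
tcp_pos: [0.5946, -0.3254, 0.115]
orientation: [0.646, 0.763, 0.0, 0.0]
contact_force: [-0.2, -0.0, -0.3]
opening: 0.06
gripper_force: 0.0
```

```bash
python3 to.py .4935 -.0845 .115 9.5
python3 - <<'E'
from h import *
im,d=snap('side','s10');P=cloud('side',d);b=im.astype(int)
for n,x,y,r in(('jar',.596,-.326,.04),('short',.493,-.085,.025)):
    m=(b[...,0]-b[...,2]>50)&(np.hypot(P[...,0]-x,P[...,1]-y)<r)&(P[...,2]>.045)&(P[...,2]<.1);print(n,P[m].mean(0).round(4),np.ptp(P[m],0).round(3),m.sum())
E
```

```text
t 22.6 p [ 0.5946 -0.3254  0.115 ] psi 9.49 zax [ 6.e-04 -4.e-04 -1.e+00] F [-0.2 -0.  -0.3] open 0.06 q [-0.55  0.62  1.62  0.    0.9  -0.71]
shift mm [ 2.542e+02 -6.000e+01 -1.000e-01] norm 261
rz -0.01
jar [ 0.5905 -0.3279  0.0813] [0.046 0.041 0.018] 164
short [ 0.493  -0.0908  0.0531] [0.017 0.017 0.013] 27
```

Emit:
{"op": "drive_tool", "data": {
  "moves": [
    [0.0508,-0.012,0,0,0,0,0.4],
    [0.0508,-0.012,0,0,0,0,0.4],
    [0.0508,-0.012,0,0,0,0,0.4],
    [0.0508,-0.012,0,0,0,0,0.4],
    [0.0508,-0.012,0,0,0,0,0.4],
    [0,0,0,0,0,0,0.4],
    [0,0,0.02,0,0,0,0.4],
    [0,0,0.02,0,0,0,0.4]
  ]
}}

```text
clock: 23.65
tcp_pos: [0.4938, -0.085, 0.0735]
orientation: [0.646, 0.763, -0.0, 0.0]
contact_force: [0.1, 0.7, 0.4]
opening: 0.0597
gripper_force: 0.0
```

Emit:
{"op": "drive_tool", "data": {
  "moves": [
    [0,0,0.03,0,0,0,0.4],
    [0,0,0.025,0,0,0,0.4],
    [0,0,0.014,0,0,0,0.4],
    [0,0,0.006,0,0,0,0.4],
    [0,0,0,0,0,0,0],
    [0,0,0,0,0,0,-0.6],
    [0,0,0,0,0,0,-0.8],
    [0,0,0,0,0,0,-0.8]
  ]
}}

```text
clock: 24.65
tcp_pos: [0.494, -0.0848, 0.0]
orientation: [0.646, 0.763, 0.0, 0.001]
contact_force: [-0.4, 0.8, 7.5]
opening: 0.0232
gripper_force: 29.5
```

```bash
python3 to.py .497 -.3425 .06 9.5
```

```text
t 24.65 p [ 0.494  -0.0848  0.    ] psi 9.49 zax [ 1.3e-03 -3.0e-04 -1.0e+00] F [-0.4  0.8  7.5] open 0.0232 q [-0.23  0.62  2.1  -0.    0.42 -0.4 ]
shift mm [-254.7  -39.5  -59.9] norm 265
rz -0.01
```

Emit:
{"op": "drive_tool", "data": {
  "moves": [
    [0,0,-0.02,0,0,0,-0.8],
    [0,0,-0.04,0,0,0,-0.8],
    [-0.051,-0.0079,0,0,0,0,-0.8],
    [-0.051,-0.0079,0,0,0,0,-0.8],
    [-0.051,-0.0079,0,0,0,0,-0.8],
    [-0.051,-0.0079,0,0,0,0,-0.8],
    [-0.051,-0.0079,0,0,0,0,-0.8],
    [0,0,0,0,0,0,-0.8]
  ]
}}

```text
clock: 25.65
tcp_pos: [0.4969, -0.3465, 0.0598]
orientation: [0.647, 0.762, -0.0, 0.001]
contact_force: [-0.2, -0.1, -0.7]
opening: 0.0232
gripper_force: 29.5
```

Emit:
{"op": "drive_tool", "data": {
  "moves": [
    [0,0,0.02,0,0,0,-0.8],
    [0,0,0.02,0,0,0,-0.8],
    [0,0,0.008,0,0,0,-0.8],
    [0,0,0.004,0,0,0,-0.8],
    [0,0,0.001,0,0,0,-0.8],
    [0,0,0,0,0,0,-0.8],
    [0,0,0,0,0,0,-0.8],
    [0,0,0,0,0,0,-0.8]
  ]
}}

```text
clock: 26.65
tcp_pos: [0.4967, -0.3428, 0.0066]
orientation: [0.646, 0.763, 0.0, 0.0]
contact_force: [0.1, -0.7, 0.4]
opening: 0.0228
gripper_force: 29.5
```

```bash
python3 to.py .497 -.3425 .0055 9.5
python3 - <<'E'
from h import *
im,d=snap('side','s11');cv2.imwrite('pics/s11c.png',cv2.resize(im[150:290,240:390],None,fx=4,fy=4,interpolation=cv2.INTER_CUBIC))
E
```

```text
t 26.65 p [ 0.4967 -0.3428  0.0066] psi 9.48 zax [ 3.e-04 -3.e-04 -1.e+00] F [ 0.1 -0.7  0.4] open 0.0228 q [-0.65  0.69  1.86 -0.    0.59 -0.82]
shift mm [0.3 0.4 1.1] norm 1
rz -0.02
```

View pics/s11c.png

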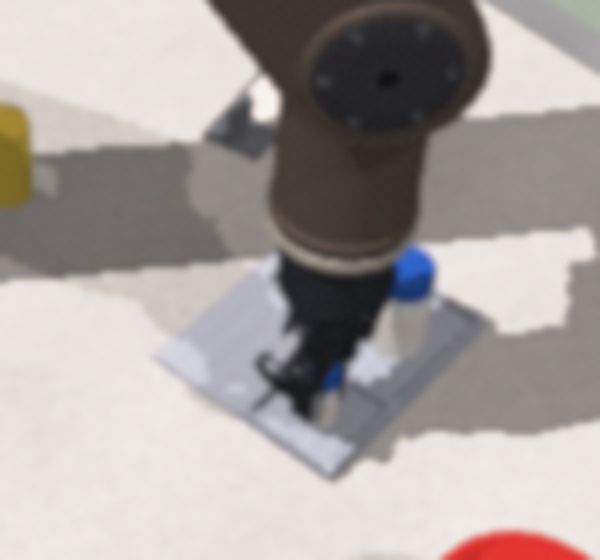

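The short bottle is inside the smaller cell at (325,415), and the jar stands in the larger one at (408,310). I'll release, rise and turn for the plate's fin.

Emit:
{"op": "drive_tool", "data": {
  "moves": [
    [0,0,0.001,0,0,0,-0.8],
    [0,0,0.0005,0,0,0,-0.8],
    [0,0,0,0,0,0,-0.3],
    [0,0,0,0,0,0,0],
    [0,0,0,0,0,0,0],
    [0,0,-0.02,0,0,0,0],
    [0,0,-0.05,0,0,0,0],
    [0,0,-0.04,0,0,0,0]
  ]
}}

```text
clock: 27.7
tcp_pos: [0.4968, -0.3429, 0.1177]
orientation: [0.646, 0.763, 0.0, 0.001]
contact_force: [0.9, -0.8, 0.4]
opening: 0.0424
gripper_force: 0.0
```

Emit:
{"op": "drive_tool", "data": {
  "moves": [
    [0,0,0,0,0,10.2,0],
    [0,0,0,0,0,10.2,0],
    [0,0,0,0,0,10.2,0],
    [0,0,0,0,0,10.2,0],
    [0,0,0,0,0,10.2,0],
    [0,0,0,0,0,10.2,0],
    [0,0,0,0,0,10.2,0],
    [0,0,0,0,0,10.2,0]
  ]
}}

```text
clock: 28.7
tcp_pos: [0.4968, -0.3429, 0.1163]
orientation: [0.988, 0.153, 0.0, 0.0]
contact_force: [0.3, -0.5, -0.4]
opening: 0.0429
gripper_force: 0.0
```

```bash
python3 to.py .651 -.086 .1 107.6
python3 - <<'E'
from h import *
im,d=snap('top','t12')
cv2.imwrite('pics/t12c.png',cv2.resize(im[120:220,240:370],None,fx=6,fy=6,interpolation=cv2.INTER_CUBIC))
P=cloud('top',d)
m=(P[...,2]>.025)&(P[...,2]<.05)&(np.hypot(P[...,0]-.655,P[...,1]+.085)<.045);print('fin',P[m].mean(0),np.ptp(P[m],0),m.sum())
im,d=snap('side','s12');P=cloud('side',d);b=im.astype(int)
m=(P[...,2]>.025)&(P[...,2]<.05)&(np.hypot(P[...,0]-.655,P[...,1]+.085)<.05);print('fin side',P[m].mean(0),m.sum())
m=(b[...,0]-b[...,2]>50)&(np.hypot(P[...,0]-.497,P[...,1]+.343)<.04)&(P[...,2]>.04);print('short',P[m].mean(0),m.sum())
E
```

```text
t 28.7 p [ 0.4968 -0.3429  0.1163] psi -72.45 zax [ 9.e-04 -7.e-04 -1.e+00] F [ 0.3 -0.5 -0.4] open 0.0429 q [-0.65  0.53  1.8   0.    0.81  0.61]
shift mm [ 224.5 -198.4   16.2] norm 300
rz -0.05
fin [ 0.6514154  -0.08605837  0.03776785] [0.02759337 0.01606724 0.02122679] 27
fin side [ 0.65071107 -0.0884157   0.03632119] 36
short [ 0.49697828 -0.34806254  0.06429759] 64
```

View pics/t12c.png

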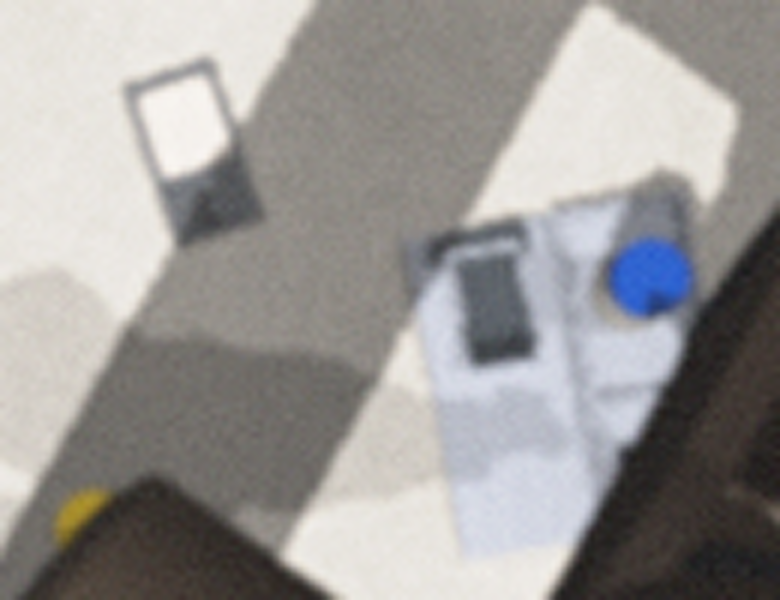

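The plate corners are at (127,85), (210,58), (264,215) and (183,245), with the fin at (210,205). The board's left edge runs from (405,240) to (465,557), and the arm from (478,240) to (503,355). I'll refine both yaws.

Run:
```python
from h import *
px=lambda x,y:(240+(x+.5)/6-.5,120+(y+.5)/6-.5)
t,a,e=fit([(.05,.027),(.05,-.027),(-.05,-.027),(-.05,.027)],[ray('top',*px(*c),.005) for c in((127,85),(210,58),(264,215),(183,245))]);print('plate',t,a,np.degrees(a),e)
A,B=[ray('top',*px(*c),.005) for c in((405,240),(465,557))];print('edge',A,B,np.linalg.norm(A-B),np.degrees(np.arctan2(*(A-B)[::-1])))
A,B=[ray('top',*px(*c),.022) for c in((478,240),(503,358))];print('arm',A,B,np.linalg.norm(A-B),np.degrees(np.arctan2(*(A-B)[::-1])))
C=ray('top',*px(*(503,358)),.022);
for th in(.166,.18):
    R=np.array([[np.cos(th),-np.sin(th)],[np.sin(th),np.cos(th)]]);print('nose in board',R.T@(C-[.5491,-.2906]))
```

```text
plate [ 0.68334283 -0.07652974] 0.3037039986704147 17.400957345061528 [0.0017628  0.00190609 0.00255543 0.00186759]
edge [ 0.62775295 -0.19599448] [ 0.4433899  -0.22407687] 0.18648955502509657 8.66078638585544
arm [ 0.62413373 -0.23606617] [ 0.55580986 -0.24785827] 0.06933400296203403 9.792280913278928
nose in board [0.01368021 0.04104545]
nose in board [0.01425349 0.04084991]
```

Emit:
{"op": "drive_tool", "data": {
  "moves": [
    [0.0374,-0.033,0,0,0,0,0],
    [0.0374,-0.033,0,0,0,0,0],
    [0.0374,-0.033,0,0,0,0,0],
    [0.0374,-0.033,0,0,0,0,0],
    [0.0374,-0.033,0,0,0,0,0],
    [0.0374,-0.033,0,0,0,0,0],
    [0,0,0,0,0,0,0],
    [0,0,0.03,0,0,0,0]
  ]
}}

```text
clock: 29.8
tcp_pos: [0.6511, -0.0853, 0.0871]
orientation: [0.987, 0.158, 0.002, 0.001]
contact_force: [0.8, -0.7, 0.2]
opening: 0.043
gripper_force: 0.0
```

Emit:
{"op": "drive_tool", "data": {
  "moves": [
    [0,0,0.03,0,0,0,0],
    [0,0,0.03,0,0,0,0],
    [0,0,0.018,0,0,0,0],
    [0,0,0.008,0,0,0,0],
    [0,0,0.004,0,0,0,0],
    [0,0,0,0,0,0,-0.5],
    [0,0,0,0,0,0,-1],
    [0,0,0,0,0,0,-1]
  ],
  "grip_force": 50
}}

```text
clock: 30.8
tcp_pos: [0.6499, -0.0855, -0.0044]
orientation: [0.988, 0.156, 0.001, 0.0]
contact_force: [-0.7, -1.1, 7.3]
opening: 0.0093
gripper_force: 50.1
```

```bash
python3 to.py .651 -.086 -.005
```

```text
t 30.8 p [ 0.6499 -0.0855 -0.0044] psi -72.1 zax [ 1.2e-03 -3.0e-04 -1.0e+00] F [-0.7 -1.1  7.3] open 0.0093 q [-0.18  0.75  1.73 -0.    0.65  1.08]
shift mm [0.9 0.8 0.6] norm 1
```

Emit:
{"op": "drive_tool", "data": {
  "moves": [
    [0,0,-0.01,0,0,0,-1],
    [0,0,-0.03,0,0,0,-1],
    [0,0,0,0,0,4.3,-1],
    [0,0,0,0,0,4.3,-1],
    [0,0,0,0,0,0,-1],
    [0,0,0,0,0,0,-1],
    [0,0,0,0,0,0,-1],
    [0,0,0,0,0,0,-1]
  ]
}}

```text
clock: 31.8
tcp_pos: [0.6493, -0.0854, 0.0348]
orientation: [0.997, 0.081, -0.0, -0.0]
contact_force: [0.2, 1.6, 0.1]
opening: 0.0091
gripper_force: 48.9
```

```bash
python3 to.py .435 -.2687 .02 99.3
```

```text
t 31.8 p [ 0.6493 -0.0854  0.0348] psi -80.69 zax [-1.e-04  0.e+00 -1.e+00] F [0.2 1.6 0.1] open 0.0091 q [-0.18  0.7   1.72 -0.    0.72  1.23]
shift mm [-241.1  146.2   14.8] norm 282
rz 0.01
```

Emit:
{"op": "drive_tool", "data": {
  "moves": [
    [-0.0402,0.0244,0,0,0,0,-1],
    [-0.0402,0.0244,0,0,0,0,-1],
    [-0.0402,0.0244,0,0,0,0,-1],
    [-0.0402,0.0244,0,0,0,0,-1],
    [-0.0402,0.0244,0,0,0,0,-1],
    [-0.0402,0.0244,0,0,0,0,-1],
    [0,0,0,0,0,0,-1],
    [0,0,0.015,0,0,0,-1]
  ]
}}

```text
clock: 32.8
tcp_pos: [0.436, -0.2695, 0.0201]
orientation: [0.997, 0.081, 0.001, 0.001]
contact_force: [1.1, -0.9, -0.0]
opening: 0.0094
gripper_force: 49.0
```

```bash
python3 to.py .435 -.2687 .0005 99.3
python3 - <<'E'
from h import *
a,_=snap('top','t13');b,_=snap('side','s13')
f=lambda i,v,u:cv2.resize(i[v:v+75,u:u+75],(400,400),interpolation=cv2.INTER_CUBIC)
cv2.imwrite('pics/c13.png',np.hstack([f(a,145,300),f(b,195,265)]))
E
```

```text
t 32.8 p [ 0.436  -0.2695  0.0201] psi -80.75 zax [ 0.0021 -0.0014 -1.    ] F [ 1.1 -0.9 -0. ] open 0.0094 q [-0.61  0.59  2.07  0.    0.48  0.8 ]
shift mm [-0.9 -1.  19.6] norm 20
rz -0.05
```

View pics/c13.png

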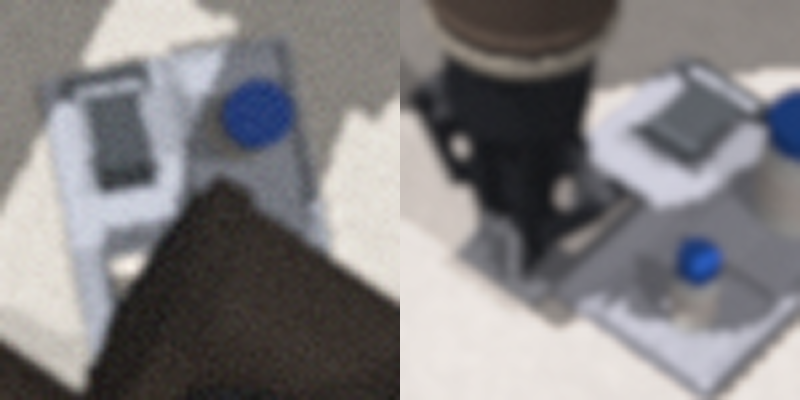

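Top panel: the plate's front left corner at (103,237) lies about 16 mm inside the board's left edge (78,237), as a centred plate should. Side panel: both containers stand upright on the board. I'll lower, then slide.

Emit:
{"op": "drive_tool", "data": {
  "moves": [
    [0,0,0.01,0,0,0,-1],
    [0,0,0.006,0,0,0,-1],
    [0,0,0.002,0,0,0,-1],
    [0,0,0.001,0,0,0,-1],
    [0,0,0,0,0,0,-1],
    [0,0,0,0,0,0,-1],
    [0,0,0,0,0,0,-1],
    [0,0,0,0,0,0,-1]
  ]
}}

```text
clock: 33.9
tcp_pos: [0.4349, -0.2689, 0.0009]
orientation: [0.997, 0.081, 0.0, 0.0]
contact_force: [0.4, 0.1, -0.8]
opening: 0.0092
gripper_force: 49.1
```

```bash
python3 to.py .5189 -.2550 .0005 99.3
```

```text
t 33.9 p [ 0.4349 -0.2689  0.0009] psi -80.72 zax [ 1.e-04 -1.e-04 -1.e+00] F [ 0.4  0.1 -0.8] open 0.0092 q [-0.61  0.63  2.07 -0.    0.44  0.8 ]
shift mm [85.1 -0.1  0.4] norm 85
rz -0.02
```

No contact yet, so I'll lower a touch further.

Emit:
{"op": "drive_tool", "data": {
  "moves": [
    [0,0,0.0005,0,0,0,-1],
    [0,0,0.0005,0,0,0,-1],
    [0.01,0,0,0,0,0,-1],
    [0.01,0,0,0,0,0,-1],
    [0.005,0,0,0,0,0,-1],
    [0,0,0,0,0,0,-1],
    [0,0,0,0,0,0,-1],
    [0,0,0,0,0,0,-1]
  ]
}}

```text
clock: 34.9
tcp_pos: [0.4579, -0.2642, 0.0006]
orientation: [0.997, 0.081, -0.001, -0.001]
contact_force: [-15.2, 0.7, 29.4]
opening: 0.0089
gripper_force: 53.7
```

Emit:
{"op": "drive_tool", "data": {
  "moves": [
    [0,0,-0.0008,0,0,0,-1],
    [0.008,0,0,0,0,0,-1],
    [0.008,0,0,0,0,0,-1],
    [0.008,0,0,0,0,0,-1],
    [0.006,0,0,0,0,0,-1],
    [0,0,0,0,0,0,-1],
    [0,0,0,0,0,0,-1],
    [0,0,0,0,0,0,-1]
  ]
}}

```text
clock: 35.9
tcp_pos: [0.4877, -0.2593, 0.0006]
orientation: [0.997, 0.081, -0.001, -0.001]
contact_force: [-16.5, -2.4, 16.3]
opening: 0.0096
gripper_force: 51.7
```

```bash
python3 to.py .5189 -.2550 .0005 99.3
```

```text
t 35.9 p [ 0.4877 -0.2593  0.0006] psi -80.71 zax [-0.003   0.0013 -1.    ] F [-16.5  -2.4  16.3] open 0.0096 q [-0.54  0.66  1.98 -0.    0.51  0.87]
shift mm [31.4  0.8  0. ] norm 31
rz -0.01
```

Emit:
{"op": "drive_tool", "data": {
  "moves": [
    [0.006,0,-0.0003,0,0,0,-1],
    [0.006,0,0,0,0,0,-1],
    [0.006,0,0,0,0,0,-1],
    [0,0,0,0,0,0,-1],
    [0,0,0,0,0,0,-1],
    [0,0,0,0,0,0,-1],
    [0,0,0,0,0,0,-1],
    [0,0,0,0,0,0,-1]
  ]
}}

```text
clock: 36.9
tcp_pos: [0.5071, -0.257, 0.0009]
orientation: [0.997, 0.081, 0.0, 0.0]
contact_force: [1.9, 1.3, -3.1]
opening: 0.0098
gripper_force: 48.7
```

```bash
python3 to.py .5189 -.2550 .0005 99.3
```

```text
t 36.9 p [ 0.5071 -0.257   0.0009] psi -80.72 zax [ 2.e-04 -1.e-04 -1.e+00] F [ 1.9  1.3 -3.1] open 0.0098 q [-0.52  0.67  1.94  0.    0.53  0.89]
shift mm [12.  -0.1  0.4] norm 12
rz -0.02
```

Emit:
{"op": "drive_tool", "data": {
  "moves": [
    [0.004,0,0,0,0,0,-1],
    [0.005,0,0,0,0,0,-1],
    [0.003,0,0,0,0,0,-1],
    [0,0,0,0,0,0,-1],
    [0,0,0,0,0,0,-1],
    [0,0,0,0,0,0,-1],
    [0,0,0,0,0,0,-1],
    [0,0,0,0,0,0,-1]
  ]
}}

```text
clock: 37.9
tcp_pos: [0.5188, -0.2551, 0.0009]
orientation: [0.997, 0.081, 0.0, 0.0]
contact_force: [-0.8, 0.1, -2.1]
opening: 0.0095
gripper_force: 48.7
```

```bash
python3 to.py .5189 -.2550 .0005 99.3
python3 - <<'E'
from h import *
a,_=snap('top','t14');b,_=snap('side','s14')
f=lambda i,v,u:cv2.resize(i[v:v+75,u:u+75],(400,400),interpolation=cv2.INTER_CUBIC)
cv2.imwrite('pics/c14.png',np.hstack([f(a,145,300),f(b,190,275)]))
E
```

```text
t 37.9 p [ 0.5188 -0.2551  0.0009] psi -80.71 zax [ 1.e-04 -0.e+00 -1.e+00] F [-0.8  0.1 -2.1] open 0.0095 q [-0.51  0.68  1.92 -0.    0.55  0.9 ]
shift mm [ 0.1 -0.1  0.4] norm 0
rz -0.01
```

View pics/c14.png

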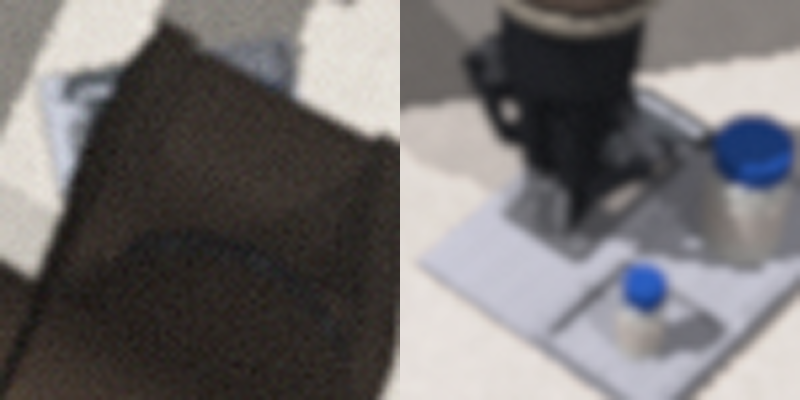

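Side panel: the plate lies on the lane with its rear edge from (505,215) to (572,260), parallel to the board, and its front is under the arm. I'll release and retreat.

Emit:
{"op": "drive_tool", "data": {
  "moves": [
    [0,0,0.0004,0,0,0,-0.9],
    [0,0,0,0,0,0,-0.6],
    [0,0,0,0,0,0,-0.3],
    [0,0,0,0,0,0,-0.3],
    [0,0,0,0,0,0,-0.3],
    [0,0,-0.015,0,0,0,-0.3],
    [0,0,-0.04,0,0,0,-0.3],
    [0,0,-0.05,0,0,0,-0.3]
  ]
}}

```text
clock: 39.0
tcp_pos: [0.5183, -0.2548, 0.1069]
orientation: [0.997, 0.081, -0.001, -0.0]
contact_force: [1.1, -0.8, -0.2]
opening: 0.0298
gripper_force: 0.0
```

Emit:
{"op": "drive_tool", "data": {
  "moves": [
    [0,-0.05,-0.03,0,0,0,-0.3],
    [0,-0.06,0,0,0,0,-0.3],
    [0,-0.06,0,0,0,0,-0.3],
    [0,-0.06,0,0,0,0,-0.3],
    [0,-0.06,0,0,0,0,-0.3],
    [0,0,0,0,0,0,-0.3],
    [0,0,0,0,0,0,-0.3],
    [0,0,0,0,0,0,-0.3]
  ]
}}

```text
clock: 40.0
tcp_pos: [0.4724, 0.0301, 0.1358]
orientation: [0.997, 0.08, 0.0, 0.0]
contact_force: [0.6, 0.1, 0.9]
opening: 0.0297
gripper_force: 0.0
```

```bash
python3 to.py
python3 - <<'E'
from h import *
a,d=snap('top','t15');b,_=snap('side','s15')
f=lambda i,v,u:cv2.resize(i[v:v+75,u:u+75],(400,400),interpolation=cv2.INTER_CUBIC)
cv2.imwrite('pics/c15.png',np.hstack([f(a,145,300),f(b,190,275)]))
E
```

```text
t 40.0 p [0.4724 0.0301 0.1358] psi -80.79 zax [ 6.e-04 -1.e-04 -1.e+00] F [0.6 0.1 0.9] open 0.0297 q [-0.    0.35  2.08 -0.    0.71  1.41]
```

View pics/c15.png

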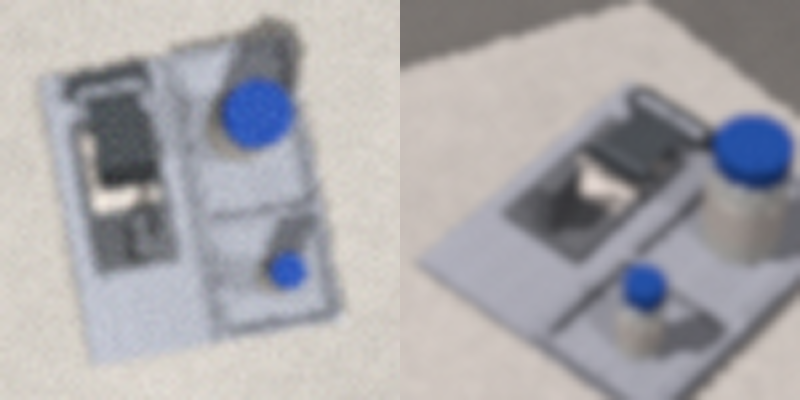

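Both panels show the plate held under the arm, flat and straight, with its rear edge from (97,270) to (177,257). The jar is in the larger cell at (257,112) and the short bottle in the smaller at (287,270). I'll do a last check of the tray and bystanders, then hand in.

Run:
```python
from h import *
z=np.load('pics/s15.npz');b=z['im'].astype(int);P=cloud('side',z['d'])
for n,x,y,h in(('pot',.5147,.235,.049),('tall',.5277,.328,.103),('jar',.594,-.325,.083),('short',.497,-.343,.06)):
    m=(b[...,0]-b[...,2]>50)&(np.hypot(P[...,0]-x,P[...,1]-y)<.045)&(abs(P[...,2]-h)<.008);print(n,P[m].mean(0).round(4),m.sum())
A=np.load('pics/s1.npz')['im'].astype(int)
for n,u,v in(('bin',370,330),('rack',143,125)): print(n,abs(A[v-25:v+25,u-25:u+25]-b[v-25:v+25,u-25:u+25]).mean())
print(ticket.finish_job())
```

```text
pot [0.5157 0.2305 0.048 ] 146
tall [0.5261 0.322  0.1013] 24
jar [ 0.5916 -0.3282  0.0821] 146
short [ 0.4966 -0.3463  0.0589] 54
bin 0.9449333333333333
rack 13.663466666666666
the job is handed in; nothing more can be done
None
```

The job is handed in at about 40 s on the clock: all four containers stand in their compartments and the plate is under the sprung arm, flat and straight; the bin is unmoved, but my rack check was inconclusive (its patch differed from the earlier picture, perhaps a shadow), though no move went near it.

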